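# Collect the reagent bottles in the bench caddy

### The job

Collect the four screw-cap reagent bottles in the bottle caddy, each standing upright inside a collar of its own size: the largest bottle in the widest ring, the middle-sized one in the middle ring, the two smallest in the two narrowest rings (either way round). They are glass, so set them down rather than drop them and do not knock any over. The tall wash bottle with the spout and the short round tin do not belong: leave them where they stand.

Things in the scene. Friction and masses are not known exactly. Their poses are not given: they have to be found in the camera images.
- bottle_large_center (a point): largest screw-cap reagent bottle: round, 63 mm in diameter, 113 mm tall, pale cap, standing upright and loose, about 160 g. The point lies on its axis, half-way up (56.5 mm above its underside); z up its axis. The sides are straight over the lower part, about from 5 to 58 percent of the height, then narrow through a shoulder to the neck and cap: grip the straight part.
- bottle_medium_center (a point): middle-sized screw-cap reagent bottle: round, 52 mm in diameter, 94 mm tall, dark cap, standing upright and loose, about 130 g. The point lies on its axis, half-way up (47.0 mm above its underside); z up its axis. The sides are straight over the lower part, about from 5 to 58 percent of the height, then narrow through a shoulder to the neck and cap: grip the straight part.
- bottle_small_a_center (a point): one of the two equal smallest screw-cap reagent bottles: round, 45 mm in diameter, 80 mm tall, dark cap, standing upright and loose, about 110 g. The point lies on its axis, half-way up (40.0 mm above its underside); z up its axis. The sides are straight over the lower part, about from 5 to 58 percent of the height, then narrow through a shoulder to the neck and cap: grip the straight part.
- bottle_small_b_center (a point): the other of the two equal smallest screw-cap reagent bottles: round, 45 mm in diameter, 80 mm tall, dark cap, standing upright and loose, about 110 g. The point lies on its axis, half-way up (40.0 mm above its underside); z up its axis. The sides are straight over the lower part, about from 5 to 58 percent of the height, then narrow through a shoulder to the neck and cap: grip the straight part.
- collar_large: widest grey collar (ring) fixed in the caddy: bore 78 mm, outside 86, 10 high. Origin: centre of its underside, on the caddy's floor, 4 mm above the bench, where a bottle's underside comes to stand. The collars stand 84 mm apart in one row along their y axis, in any order. Caddy: fixed aluminium tray 110 (x) by 350 mm (y), rim 12 mm high, end handles 18 mm high.
- collar_medium: middle-width grey collar (ring) fixed in the caddy: bore 66 mm, outside 74, 10 high. Origin: centre of its underside, on the caddy's floor, 4 mm above the bench, where a bottle's underside comes to stand. The collars stand 84 mm apart in one row along their y axis, in any order. Caddy: fixed aluminium tray 110 (x) by 350 mm (y), rim 12 mm high, end handles 18 mm high.
- collar_small_a: one of the two equal narrowest, a grey collar (ring) fixed in the caddy: bore 56 mm, outside 64, 10 high. Origin: centre of its underside, on the caddy's floor, 4 mm above the bench, where a bottle's underside comes to stand. The collars stand 84 mm apart in one row along their y axis, in any order. Caddy: fixed aluminium tray 110 (x) by 350 mm (y), rim 12 mm high, end handles 18 mm high.
- collar_small_b: the other of the two equal narrowest grey collar (ring) fixed in the caddy: bore 56 mm, outside 64, 10 high. Origin: centre of its underside, on the caddy's floor, 4 mm above the bench, where a bottle's underside comes to stand. The collars stand 84 mm apart in one row along their y axis, in any order. Caddy: fixed aluminium tray 110 (x) by 350 mm (y), rim 12 mm high, end handles 18 mm high.
- wash_bottle_center (a point): look-alike that does not belong: tall white plastic wash bottle with a bent spout, 86x65x188 mm, loose. The point lies half-way up, 94 mm above its underside.
- tin_center (a point): look-alike that does not belong: short round white-metal tin with a flat lid and no neck, 65 mm in diameter, 53 mm tall, loose. The point lies half-way up, 26.5 mm above its underside.
There are look-alikes about, which are no part of the job. What is shaped like the part that bears bottle_small_b_center but blue or pink is not meant.

How it is judged:
At the end, for the whole second after the job is handed in: Each bottle stands at rest in a collar of its own size (one per collar): within 12 mm of its centre, underside within 5 mm of the caddy floor, leaning under 0.12 rad. Wash bottle and tin are upright and within 20 mm of their starts (horizontal distance between bottle_large_center and collar_large below 0.012 m and z of bottle_large_center in the frame of collar_large between 0.0515 and 0.0615 m and horizontal distance between bottle_medium_center and collar_medium below 0.012 m and z of bottle_medium_center in the frame of collar_medium between 0.042 and 0.052 m and (((horizontal distance between bottle_small_a_center and collar_small_a below 0.012 m and z of bottle_small_a_center in the frame of collar_small_a between 0.035 and 0.045 m) and (horizontal distance between bottle_small_b_center and collar_small_b below 0.012 m and z of bottle_small_b_center in the frame of collar_small_b between 0.035 and 0.045 m)) or ((horizontal distance between bottle_small_a_center and collar_small_b below 0.012 m and z of bottle_small_a_center in the frame of collar_small_b between 0.035 and 0.045 m) and (horizontal distance between bottle_small_b_center and collar_small_a below 0.012 m and z of bottle_small_b_center in the frame of collar_small_a between 0.035 and 0.045 m))) and angle between each of bottle_large_center, bottle_medium_center, bottle_small_a_center, bottle_small_b_center's own z axis and vertical below 0.12 rad and linear speed of each of bottle_large, bottle_medium, bottle_small_a, bottle_small_b below 0.02 m/s and distance of each of wash_bottle_center, tin_center from where it was at the start of the episode below 0.02 m and angle between each of wash_bottle_center, tin_center's own z axis and vertical below 0.2 rad); the robot touches nothing.
It fails at once if the wash bottle is shifted by more than 20 mm or knocked over (distance of wash_bottle_center from where it was at the start of the episode above 0.02 m).
It fails at once if the tin is shifted by more than 20 mm or knocked over (distance of tin_center from where it was at the start of the episode above 0.02 m).
It fails at once if a bottle is tipped over (leans more than 40 degrees) (angle between any of bottle_large_center, bottle_medium_center, bottle_small_a_center, bottle_small_b_center's own z axis and vertical above 0.7 rad).
It fails at once if a bottle is dropped or thrown (moves faster than 0.8 m/s with no finger on it: a fall of more than 30 mm) ((linear speed of bottle_large above 0.8 m/s and contact force between the fingers and bottle_large below 0.05 N) or (linear speed of bottle_medium above 0.8 m/s and contact force between the fingers and bottle_medium below 0.05 N) or (linear speed of bottle_small_a above 0.8 m/s and contact force between the fingers and bottle_small_a below 0.05 N) or (linear speed of bottle_small_b above 0.8 m/s and contact force between the fingers and bottle_small_b below 0.05 N)).
It also fails if it takes over 125 s, if anything falls off the work surface, if the arm or the gripper's body presses on something with over 40 N, if the wrist force passes 120 N, or if a joint passes its speed limit or range.

### The arm

A 7-joint arm with a two-finger parallel gripper is mounted at the origin on a cart in front of the work surface, level with it; the furniture and walls round the work are solid. World frame = base frame: x ahead of the robot, y to its left, z up, the work surface at z = 0. Lengths are in m, angles in rad, forces in N, time in s.
With the tool pointing down it reaches from about 0.425 to 0.875 m from the base axis. Payload 8.4 kg.
Tool frame: the origin (TCP) lies at the very end of the fingers, on their centre line; the grasp point (between the pads) lies 19 mm behind it; z points along the fingers, y is the direction in which the jaws open and shut (so a half turn about z gives the same grasp; the last joint's range is limited). The gripper opens to 87 mm and grips with 3 to 60 N. Pads are 19 mm wide; open, the fingers measure 117 mm over their backs; the gripper's body (75 mm by 190 mm) begins 51 mm behind the grasp point.
Start: joints at [1.067, 0.333, 0.04, 1.465, -0.013, 1.343, -0.059], TCP at [0.256, -0.597, 0.223] pointing down, gripper open.
Joint ranges: [-2.58, 2.58], [-0.38, 2.09], [-1.3, 1.39], [0.25, 2.4], [-1.5, 4.64], [0.08, 2.09], [-2.65, 2.65]. Speed limits (rad/s): [2.22, 2.22, 2.79, 2.79, 3.14, 3.14, 3.14].

### API

Orientations are given as a unit quaternion [x, y, z, w].
In Python, from bench import arm, capture gives the robot as it stands. The module is installed in compiled form; this text tells all that it offers.
- The arm moves only by the shell command python3 -m crank 'ROWS' [OPENING] [FORCE]. ROWS is JSON, a list that holds one entry, the list of rows, each a list of 4 numbers: the shift along the tool's x, y, z in cm, then the turn about the tool's z in rad. A call has 1 to 12 rows; each row is the pose to reach, as a shift and turn from the pose measured when the call began, along the tool's axes at that moment; what a row does not reach only later rows make up. A row lasts 1/10 s, in which the tool goes at most 50 mm and 8.59 degrees, less where a joint would pass 70% of its speed; a pose out of reach is approached as far as the arm can. A call with a gripper value outside its range is refused whole. OPENING is the finger opening in cm, from 0 to 8.7, set as the call begins (- or left out, the last holds). The fingers move at their own pace and stop on an object; FORCE is the grip in N (left out, the last holds). Time passes only in rows, so rows that repeat a pose let the fingers close. It gives the time, the measured TCP pose, the force and the opening at its end, in the units of the state.
- arm.get_state(): the state, without advancing time (a new reading comes with each control period).
- capture(name): name is "scene" or "side" or "wrist"; returns a dict with "color" (400x640x3 uint8, blue, green, red), "fov_y" (degrees; the focal length in pixels is half the picture's height over the tangent of half this angle, whatever the lens; pixels are square), "cx", "cy" (the principal point, pixels), "R" (3x3) and "t" (3): a world point X has camera coordinates R X + t; the wrist camera has in their place "tool_from_camera" (4x4, takes a point from camera to tool coordinates, whose origin is the TCP and whose axes are the flange's). Camera axes: x right, y down, z forward; pixel columns grow to the right and rows downward; lengths in m; the calibration is good to about 2 mm. A picture is of the moment at which its call begins: read the wrist's pose just before it. There is no depth.
- arm.sign_off(): hands the job in, once; it reports no verdict.
The state is a dict: "time": time; "joints": joint angles; "qvel": joint speeds; "tau": joint torques, N m; "ee_pos": TCP position; "tool_rot": TCP orientation; "ft_force": force on the tool from outside, world axes, zero at the start; "wrist_torque": the same for the moment, N m; "width": opening from 0.0 (shut) to 1.0 (fully open).
Only numpy, scipy, OpenCV 4.12 (cv2) and the standard library are available. Lean on these libraries where they do the work, as an engineer would, in place of code of your own. Each camera call takes 0.05 s, during which the arm holds its last target.

## Working session

There is one attempt and no reset: what is moved stays moved. The work goes in short steps, Python scripts to look and compute and a shell command to move; the robot and the scene stay as the last step left them, time stands still between calls to the robot, and variables do not carry over. Pictures are saved under pics/ and viewed, and the job is handed in when it is done.

```bash
mkdir -p pics
cat > h.py <<'E'
import numpy as np,cv2,json
from bench import arm,capture
def snap(n,tag):
    c=capture(n); cv2.imwrite(f'pics/{tag}.png',c['color']); return c
def K(c):
    f=200/np.tan(np.radians(c['fov_y'])/2); return f,c['cx'],c['cy']
def ray(c,u,v):
    f,cx,cy=K(c); d=np.array([(u-cx)/f,(v-cy)/f,1.])
    R=np.array(c['R']);t=np.array(c['t']); return -R.T@t, R.T@d
def onz(c,u,v,z):
    o,d=ray(c,u,v); return o+d*(z-o[2])/d[2]
def proj(c,X):
    f,cx,cy=K(c); p=np.array(c['R'])@np.array(X)+np.array(c['t']); return p[0]/p[2]*f+cx,p[1]/p[2]*f+cy
E
python3 - <<'E'
from h import *
s=arm.get_state();print(s)
for n in('scene','side','wrist'):
    c=snap(n,n+'0');print(n,{k:np.round(v,4).tolist() for k,v in c.items() if k!='color'})
E
```

```text
{'time': 0.0, 'joints': array([ 1.06678891,  0.33387902,  0.03986426,  1.46629422, -0.01339501,
        1.34327408, -0.05849804]), 'qvel': array([ 1.06321082e-03,  1.85410732e-04,  2.02802993e-05, -1.60369874e-04,
       -3.49531965e-05, -1.98648063e-03,  2.73094493e-04]), 'tau': array([-1.65951710e-04, -6.56366587e+01,  1.33481070e+00, -4.03803885e+01,
       -5.99250756e-02,  4.46264190e-02,  1.93109158e-04]), 'ee_pos': array([ 0.25578781, -0.59704278,  0.22166851]), 'tool_rot': array([ 9.79586440e-01,  2.01021827e-01, -2.12583761e-04, -7.65457587e-04]), 'ft_force': array([0.02551827, 0.11713075, 0.01170674]), 'wrist_torque': array([-0.02171639, -0.02010957, -0.0333335 ]), 'width': 1.0001045934989197}
scene {'fov_y': 55.5927, 'cx': 321.2992, 'cy': 199.1591, 'R': [[0.6408, -0.7676, -0.0165], [-0.3628, -0.2837, -0.8876], [0.6766, 0.5748, -0.4603]], 't': [-0.3132, 0.2728, 0.8085]}
side {'fov_y': 45.0524, 'cx': 315.1203, 'cy': 193.1006, 'R': [[0.9868, -0.1617, 0.0113], [-0.0934, -0.6243, -0.7755], [0.1325, 0.7642, -0.6312]], 't': [-0.5269, 0.1271, 1.5701]}
wrist {'fov_y': 60.8199, 'cx': 322.1679, 'cy': 198.0165, 'tool_from_camera': [[-0.0008, -0.9593, -0.2824, 0.0789], [1.0, -0.0009, 0.0001, 0.0004], [-0.0004, -0.2824, 0.9593, -0.1606], [0.0, 0.0, 0.0, 1.0]]}
```

View pics/scene0.png

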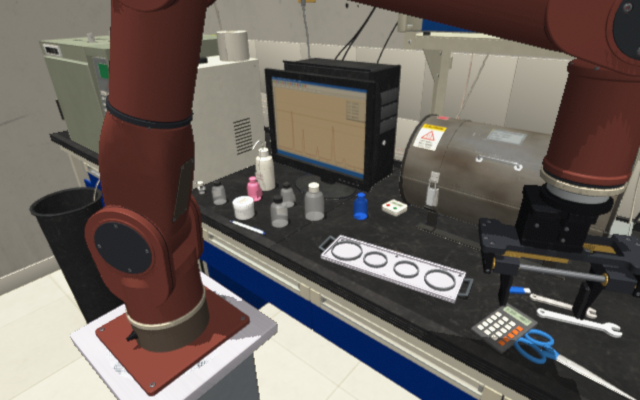

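View pics/side0.png

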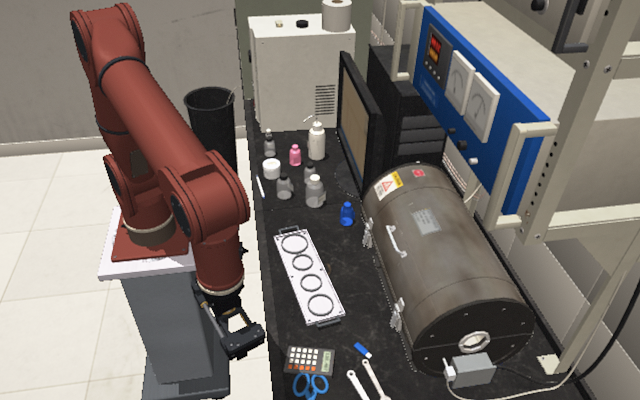

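View pics/wrist0.png

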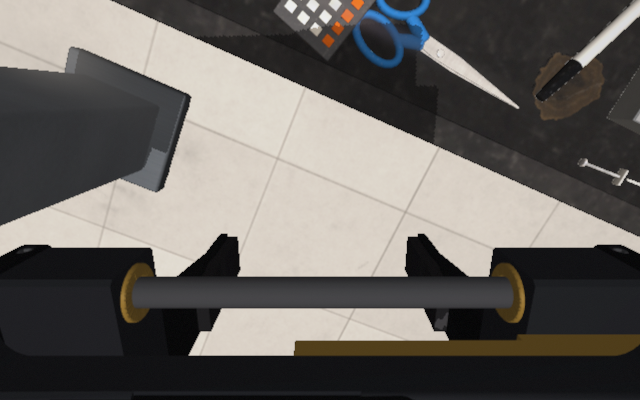

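Run:
```python
import cv2
a=cv2.imread('pics/scene0.png')[135:235,190:390]
cv2.imwrite('pics/sc_crop.png',cv2.resize(a,None,fx=4,fy=4,interpolation=cv2.INTER_CUBIC))
a=cv2.imread('pics/side0.png')[110:240,250:380]
cv2.imwrite('pics/si_crop.png',cv2.resize(a,None,fx=4.6,fy=4.6,interpolation=cv2.INTER_CUBIC))
a=cv2.imread('pics/side0.png')[215:335,255:365]
cv2.imwrite('pics/caddy_si.png',cv2.resize(a,None,fx=5,fy=5,interpolation=cv2.INTER_CUBIC))
a=cv2.imread('pics/scene0.png')[225:305,310:480]
cv2.imwrite('pics/caddy_sc.png',cv2.resize(a,None,fx=4.5,fy=4.5,interpolation=cv2.INTER_CUBIC))
```

```text
(no output)
```

View pics/sc_crop.png

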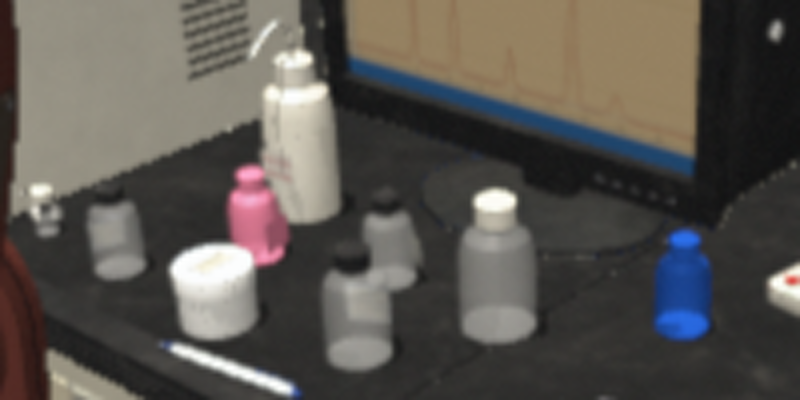

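View pics/si_crop.png

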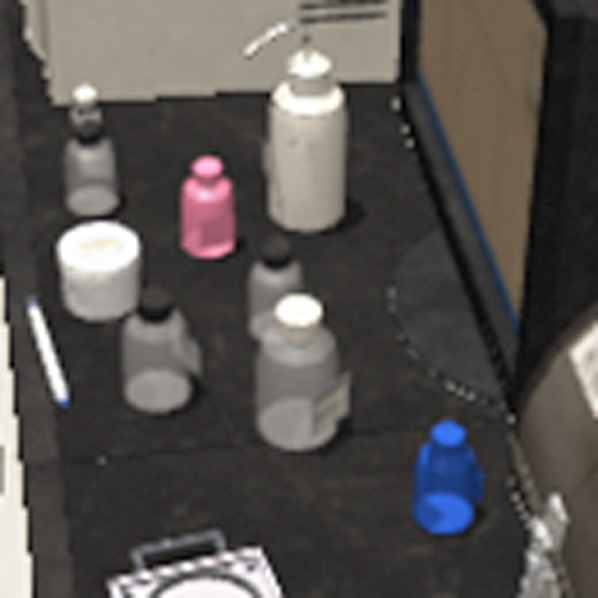

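View pics/caddy_si.png

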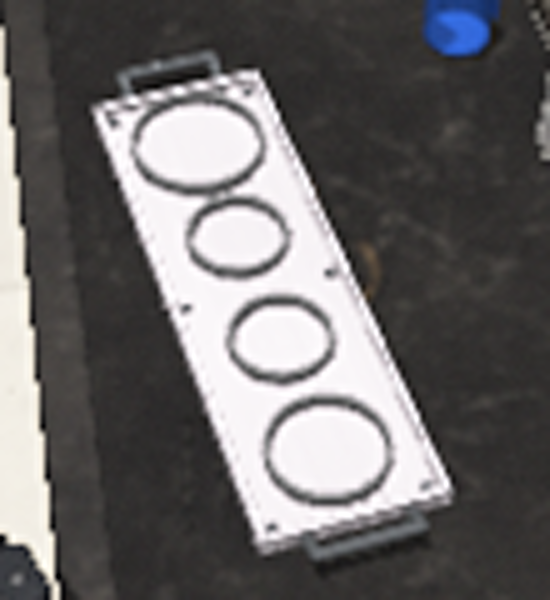

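View pics/caddy_sc.png

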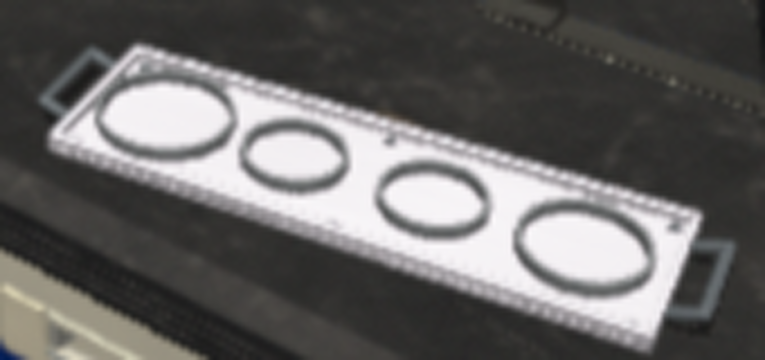

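```bash
cat > est.py <<'E'
from h import *
import pickle
S=capture('scene');D=capture('side')
pickle.dump((S,D),open('cal.pkl','wb'))
sc=lambda u,v:(u/4+190-.4,v/4+135-.4)
sd=lambda u,v:(u/4.6+250-.4,v/4.6+110-.4)
for n,a,b,z in [('far',(120,265),(92,200),0),('front',(359,352),(157,390),0),('mid',(395,275),(275,325),0),('large',(497,322),(298,423),0),
 ('blue',(683,323),(443,512),0),('pink',(262,253),(208,245),0),('tin_top',(213,267),(98,246),.053),
 ('farcap',(107,190),(87,125),.08),('midcap',(388,198),(275,248),.08),('frontcap',(350,252),(155,303),.094),('largecap',(496,198),(299,306),.113),('wash',(306,200),(307,212),0)]:
    print(n,onz(S,*sc(*a),z)[:2].round(3),onz(D,*sd(*b),z)[:2].round(3))
cs=lambda u,v:(u/4.5+310-.4,v/4.5+225-.4)
cd=lambda u,v:(u/5+255-.4,v/5+215-.4)
for a,b in [((166,117),(198,145)),((294,156),(238,237)),((433,199),(281,339)),((585,248),(328,450))]:
    print(onz(S,*cs(*a),.012)[:2].round(4),onz(D,*cd(*b),.012)[:2].round(4))
E
python3 est.py
```

```text
far [0.419 0.405] [0.415 0.398]
front [0.445 0.134] [0.441 0.13 ]
mid [0.555 0.202] [0.545 0.199]
large [0.547 0.08 ] [0.544 0.075]
blue [ 0.639 -0.038] [ 0.632 -0.041]
pink [0.512 0.324] [0.506 0.317]
tin_top [0.405 0.253] [0.409 0.255]
farcap [0.409 0.39 ] [0.414 0.393]
midcap [0.543 0.192] [0.544 0.194]
frontcap [0.436 0.126] [0.441 0.118]
largecap [0.545 0.075] [0.543 0.074]
wash [0.611 0.375] [0.597 0.353]
[ 0.4403 -0.1295] [ 0.4452 -0.1329]
[ 0.4552 -0.2107] [ 0.4591 -0.2141]
[ 0.4696 -0.2927] [ 0.4725 -0.2968]
[ 0.4826 -0.3764] [ 0.4859 -0.3792]
```

```bash
cat >> h.py <<'E'
from scipy.spatial.transform import Rotation as Ro
def goto(X,ang,s=None):
    "rows to reach TCP X with tool y at world angle ang (mod pi)"
    s=s or arm.get_state(); R=Ro.from_quat(s['tool_rot']).as_matrix()
    d=R.T@(np.array(X)-s['ee_pos'])*100
    cur=np.arctan2(R[1,1],R[0,1]); t=-(ang-cur); t=(t+np.pi/2)%np.pi-np.pi/2
    print('pos',s['ee_pos'].round(4),'ang',round(cur,3),'j7',s['joints'][6].round(2),'rowfinal',d.round(2).tolist(),round(t,3),'nrows>=',max(np.linalg.norm(d)/5,abs(t)/.15).round(1))
def wrist(tag):
    s=arm.get_state(); c=snap('wrist',tag)
    T=np.array(c['tool_from_camera']); R=Ro.from_quat(s['tool_rot']).as_matrix()
    Rc=R@T[:3,:3]; tc=R@T[:3,3]+s['ee_pos']
    c['R']=Rc.T; c['t']=-Rc.T@tc; return c
E
python3 - <<'E'
from h import *
import pickle
S,D=pickle.load(open('cal.pkl','rb'))
sd=lambda u,v:(u/4.6+250-.4,v/4.6+110-.4)
for p in [(390,290),(420,85),(515,335),(455,390)]: print('monitor',onz(D,*sd(*p),0).round(3))
print('white',onz(D,*sd(85,130),0),onz(S,48/4+190,235/4+135,0))
goto([.45,-.22,.32],.165)
E
```

```text
monitor [0.646 0.231 0.   ]
monitor [0.736 0.543 0.   ]
monitor [0.734 0.157 0.   ]
monitor [0.671 0.096 0.   ]
white [0.41838717 0.51087834 0.        ] [0.41390516 0.50148589 0.        ]
pos [ 0.2559 -0.5972  0.2221] ang -1.166 j7 -0.06 rowfinal [32.7, -27.04, -9.77] -1.331 nrows>= 8.9
```

```bash
python3 -m crank '[[[3.5,-2.7,-3,-0.14],[7,-5.5,-5,-0.28],[10.5,-8.5,-7,-0.42],[14,-11.5,-9.8,-0.56],[17.5,-14.5,-9.8,-0.7],[21,-17.5,-9.8,-0.84],[24.5,-20.5,-9.8,-0.98],[28,-23.5,-9.8,-1.12],[31,-26,-9.8,-1.25],[32.7,-27,-9.8,-1.33],[32.7,-27,-9.8,-1.33],[32.7,-27,-9.8,-1.33]]]'
python3 - <<'E'
from h import *
c=wrist('w1'); goto([.5,-.1,.32],.165)
for p in [(.443,-.131),(.457,-.2125),(.471,-.295),(.484,-.378)]: print(proj(c,[*p,.014]))
E
```

```text
time: 1.45
ee_pos: [0.45, -0.2207, 0.3203]
tool_rot: [0.647, 0.762, -0.0, -0.0]
ft_force: [0.5, -1.2, -0.3]
width: 1.003
pos [ 0.4496 -0.2214  0.3202] ang 0.161 j7 0.53 rowfinal [11.17, 6.92, 0.02] -0.004 nrows>= 2.6
(np.float64(327.03009010632053), np.float64(87.97195591961433))
(np.float64(327.2676254145339), np.float64(151.23963416617804))
(np.float64(327.3676289450899), np.float64(209.13940900351554))
(np.float64(326.7514257721271), np.float64(261.9235809116986))
```

View pics/w1.png

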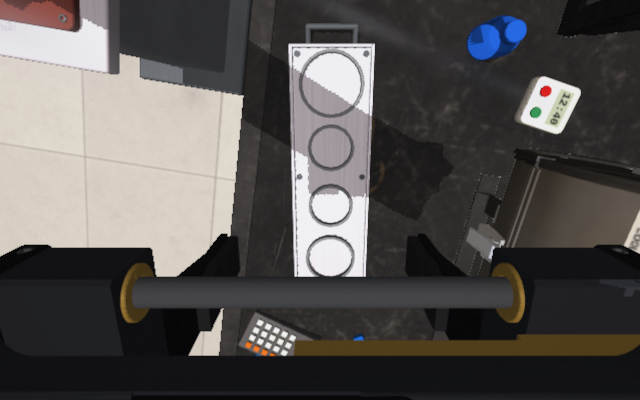

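```bash
cat > rings.py <<'E'
from h import *
def rings(c,ctrs,rad):
    g=cv2.cvtColor(c['color'],cv2.COLOR_BGR2GRAY).astype(float)
    out=[]
    for (u0,v0),r in zip(ctrs,rad):
        pts=[]
        for a in np.linspace(0,2*np.pi,72,endpoint=False):
            rr=np.arange(.7*r,1.22*r,.25)
            us=u0+rr*np.cos(a); vs=v0+rr*np.sin(a)*.97
            p=cv2.remap(g.astype(np.float32),us[None].astype(np.float32),vs[None].astype(np.float32),cv2.INTER_LINEAR)[0]
            w=np.clip(np.median(p)-25-p,0,None)
            if w.sum()>5: k=(w*rr).sum()/w.sum(); pts.append((u0+k*np.cos(a),v0+.97*k*np.sin(a)))
        out.append(cv2.fitEllipse(np.array(pts,np.float32)))
    return out
E
python3 - <<'E'
from rings import *
c=wrist('w1b'); 
for e in rings(c,[(331,84),(331,148),(330,205)],[31,22,21]):
    P=onz(c,*e[0],.013); 
    pts=cv2.ellipse2Poly((0,0),(1,1),0,0,360,90)
    Q=onz(c,e[0][0]+max(e[1])/2,e[0][1],.013)
    print(np.round(e[0],1),np.round(e[1],1),P.round(4),'diam',2*np.linalg.norm(Q-P))
e=rings(c,[(330,257)],[24])[0]; print(np.round(e[0],1),onz(c,*e[0],.013).round(4),np.round(e[1],1))
E
```

```text
[331.3  82.8] [61.5 64.8] [ 0.4473 -0.1244  0.013 ] diam 0.08429456305768881
[330.8 146.6] [42.5 42.9] [ 0.4604 -0.2063  0.013 ] diam 0.05877570504041562
[330.6 204. ] [38.7 40.5] [ 0.4739 -0.2876  0.013 ] diam 0.058326572601684334
[330.3 258.2] [ 0.4878 -0.3722  0.013 ] [44.7 46.3]
```

```bash
python3 - <<'E'
from h import *
goto([.452,-.21,.2],.165)
E
python3 -m crank '[[[0.5,0.5,4,0],[1,0.3,8,0],[1,0.3,12,0],[1,0.3,12,0],[1,0.3,12,0],[1,0.3,12,0]]]'
python3 - <<'E'
from h import *
c=wrist('w2')
for p in [(.446,-.126),(.459,-.208),(.473,-.29),(.486,-.374)]: print(np.round(proj(c,[*p,.014]),1))
E
```

```text
pos [ 0.4495 -0.2217  0.3202] ang 0.161 j7 0.53 rowfinal [1.1, 0.44, 12.02] -0.004 nrows>= 2.4
time: 2.15
ee_pos: [0.4518, -0.2123, 0.2026]
tool_rot: [0.649, 0.761, 0.0, 0.001]
ft_force: [0.7, -0.4, 0.3]
width: 1.001
[328.5  88.1]
[327.9 171.6]
[328.4 244.8]
[327.6 310.8]
```

View pics/w2.png

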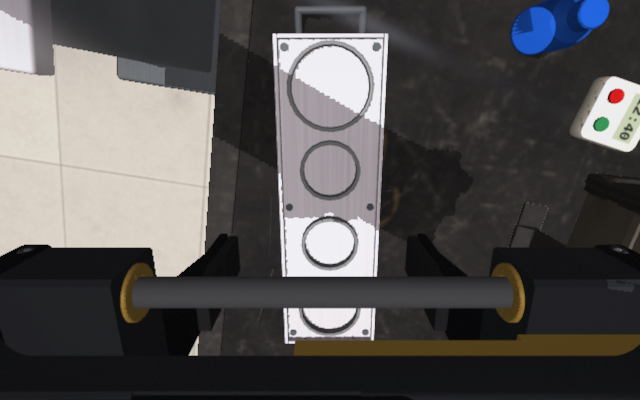

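Run:
```python
from rings import *
c=wrist('w2b'); 
for e in rings(c,[(330.5,85),(330.5,170),(330,241.5)],[43.5,29.5,28]):
    P=onz(c,*e[0],.013); Q=onz(c,e[0][0]+max(e[1])/2,e[0][1],.013)
    print(np.round(e[0],1),np.round(e[1],1),P.round(4),'diam',2*np.linalg.norm(Q-P))
goto([.545,.0,.30],.137)
goto([.50,.03,.32],.137)
```

```text
[330.1  85.9] [82.5 86.3] [ 0.4474 -0.1236  0.013 ] diam 0.08432716451750838
[329.3 169.4] [54.6 55.6] [ 0.4602 -0.2056  0.013 ] diam 0.058174604617330046
[329.3 241.5] [48.7 52.1] [ 0.4736 -0.2862  0.013 ] diam 0.05801419906155196
pos [ 0.4518 -0.212   0.2024] ang 0.16 j7 0.49 rowfinal [19.43, 12.6, -9.76] 0.023 nrows>= 5.0
pos [ 0.4518 -0.212   0.2024] ang 0.16 j7 0.49 rowfinal [23.11, 8.64, -11.77] 0.023 nrows>= 5.5
```

```bash
python3 -m crank '[[[3,1,-4,0],[7,2.5,-8,0],[11,4,-11,0],[15,5.5,-11.8,0],[19,7,-11.8,0.02],[22,8,-11.8,0.02],[23,8.6,-11.8,0.02],[23,8.6,-11.8,0.02],[23,8.6,-11.8,0.02]]]'
python3 - <<'E'
from h import *
c=wrist('w3')
for n,p in dict(L=(.545,.076),M=(.441,.128),s=(.546,.197),f=(.417,.4),tin=(.407,.254)).items(): print(n,np.round(proj(c,[*p,.0]),1))
E
```

```text
time: 3.15
ee_pos: [0.5, 0.0274, 0.3206]
tool_rot: [0.656, 0.754, 0.0, 0.001]
ft_force: [-0.2, 0.0, -0.2]
width: 1.004
L [357.6 123.9]
M [286.9  73.3]
s [374.1  28.7]
f [ 292.  -190.1]
tin [270.4 -39.5]
```

View pics/w3.png

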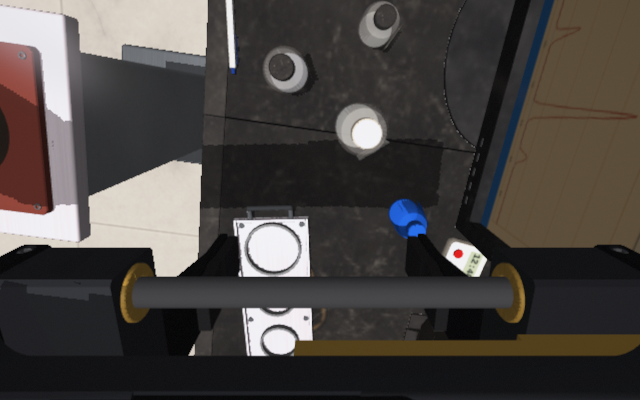

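Run:
```python
from h import *
c=wrist('w3b')
print('L',onz(c,366.5,133,.112),'M',onz(c,281,66.5,.093),'s',onz(c,385.5,15.5,.079), 'blue top',onz(c,416,230,.079))
goto([.545,.05,.24],.165)
g=c['color'][0:180,220:440]; cv2.imwrite('pics/w3c.png',cv2.resize(g,None,fx=3.3,fy=3.3,interpolation=cv2.INTER_CUBIC))
```

```text
L [0.54310298 0.07410731 0.112     ] M [0.44346752 0.12907293 0.093     ] s [0.54650872 0.19558328 0.079     ] blue top [ 0.6309867 -0.0396148  0.079    ]
pos [0.4998 0.0269 0.3204] ang 0.137 j7 -0.01 rowfinal [1.69, 4.78, 8.04] -0.028 nrows>= 1.9
```

View pics/w3c.png

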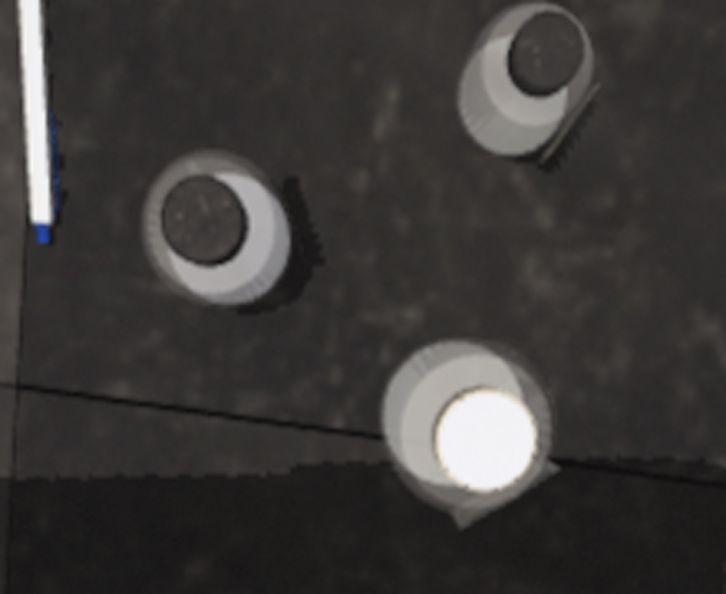

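Run:
```python
from rings import *
import pickle
c=wrist('w3d')
e=rings(c,[(273.5,248)],[28])[0]; print(np.round(e[0],1),np.round(e[1],1),onz(c,*e[0],.013))
S,D=pickle.load(open('cal.pkl','rb'))
for n,c in(('S',S),('D',D)):
    for p in [(.4474,-.124),(.4434,-.131),(.4885,-.372),(.484,-.378)]:
        print(n,p,np.round(proj(c,[*p,.013]),1))
```

```text
[273.  248.2] [51.9 57.3] [ 0.44792314 -0.12083791  0.013     ]
S (0.4474, -0.124) [346.4 248.4]
S (0.4434, -0.131) [347.6 250. ]
S (0.4885, -0.372) [439.  277.4]
S (0.484, -0.378) [440.5 279.4]
D (0.4474, -0.124) [294.5 241.3]
D (0.4434, -0.131) [293.5 243. ]
D (0.4885, -0.372) [320.7 302.2]
D (0.484, -0.378) [319.4 304.1]
```

Run:
```python
from h import *
goto([.544,.0745,.15],.165)
```

```text
pos [0.4998 0.0271 0.3203] ang 0.137 j7 -0.01 rowfinal [4.12, 5.0, 17.03] -0.028 nrows>= 3.6
```

```bash
python3 -m crank '[[[2,2.5,2,0],[4.1,5,4,-0.03],[4.1,5,8,-0.03],[4.1,5,12,-0.03],[4.1,5,15,-0.03],[4.1,5,17,-0.03],[4.1,5,17,-0.03],[4.1,5,17,-0.03]]]' 8.7
python3 - <<'E'
from h import *
c=wrist('w4'); print(proj(c,[.544,.0745,.113]))
goto([.544,.0745,.047],.165)
E
```

```text
time: 4.1
ee_pos: [0.5443, 0.0735, 0.1509]
tool_rot: [0.646, 0.763, 0.0, 0.001]
ft_force: [0.6, 0.2, 0.4]
width: 0.999
(np.float64(319.7160673821222), np.float64(225.68355542369898))
pos [0.5448 0.0739 0.1517] ang 0.166 j7 -0.18 rowfinal [0.1, -0.11, 10.47] 0.001 nrows>= 2.1
```

View pics/w4.png

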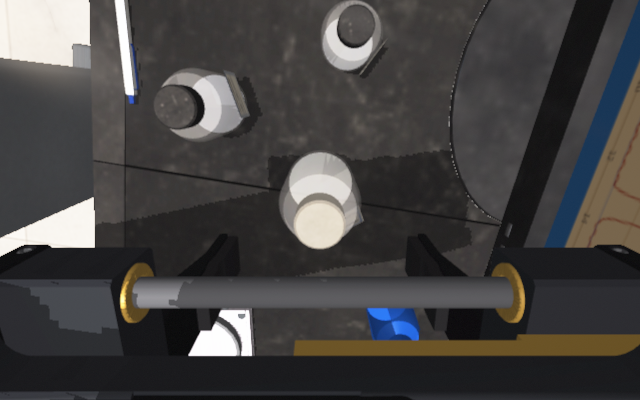

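```bash
python3 -m crank '[[[0.1,-0.1,3,0],[0.1,-0.1,6,0],[0.1,-0.1,8.5,0],[0.1,-0.1,10,0],[0.1,-0.1,10.4,0],[0.1,-0.1,10.4,0],[0.1,-0.1,10.4,0],[0.1,-0.1,10.4,0]]]' && python3 -m crank '[[[0,0,0,0],[0,0,0,0],[0,0,0,0],[0,0,0,0],[0,0,0,0],[0,0,0,0],[0,0,0,0],[0,0,0,0]]]' 5 25
python3 - <<'E'
from h import *
c=wrist('w5')
goto([.4471,-.1232,.25],.165)
E
```

```text
time: 4.95
ee_pos: [0.5449, 0.0747, 0.0489]
tool_rot: [0.646, 0.763, 0.001, 0.003]
ft_force: [0.5, 0.5, 0.6]
width: 1.001
time: 5.75
ee_pos: [0.5448, 0.0746, 0.0489]
tool_rot: [0.646, 0.763, 0.001, 0.003]
ft_force: [-1.7, -0.3, 3.1]
width: 0.701
pos [0.5448 0.0746 0.0489] ang 0.166 j7 -0.25 rowfinal [-17.93, -12.81, -20.13] 0.001 nrows>= 6.0
```

View pics/w5.png

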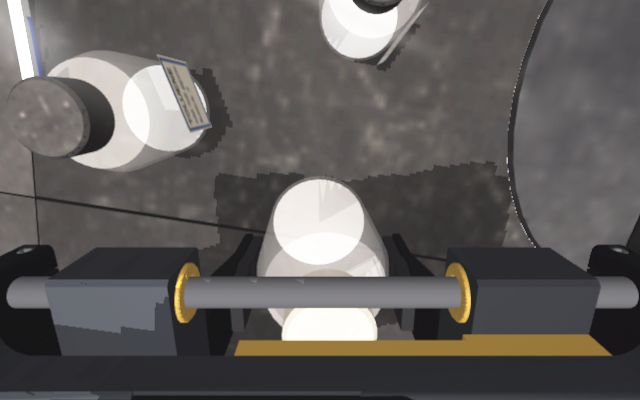

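```bash
python3 -m crank '[[[0,0,-1,0],[0,0,-2,0],[0,0,-3,0],[0,0,-3,0],[0,0,-3,0],[0,0,-3,0]]]'
python3 - <<'E'
from h import *
c=snap('side','s1'); c2=snap('scene','s1s')
a=c['color'][110:250,240:380];b=c2['color'][130:240,230:370]
cv2.imwrite('pics/s1c.png',np.hstack([cv2.resize(a,(400,400)),cv2.resize(b,(400,400*110//140))[:400] if 0 else cv2.resize(b,(400,400))]))
E
```

```text
time: 6.4
ee_pos: [0.5444, 0.0745, 0.0787]
tool_rot: [0.646, 0.763, 0.001, 0.002]
ft_force: [0.2, -0.2, -1.5]
width: 0.703
```

View pics/s1c.png

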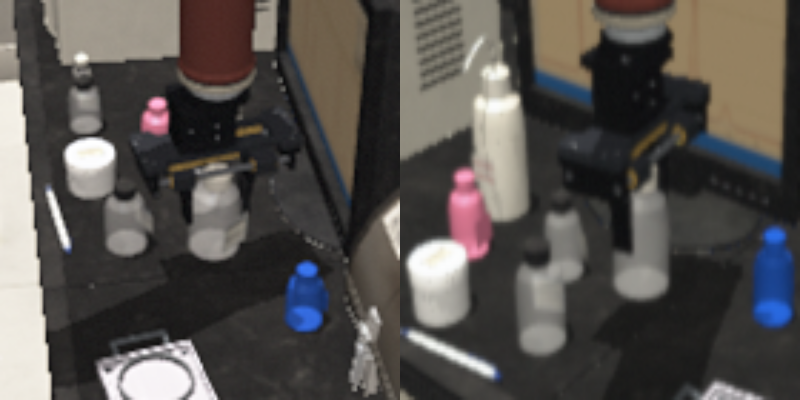

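```bash
python3 -m crank '[[[0,0,-3,0],[-1.5,-1,-6,0],[-4,-3,-8,0],[-7,-5,-8,0],[-10,-7.2,-8,0],[-13,-9.3,-8,0],[-15.5,-11.2,-8,0],[-17.2,-12.3,-8,0],[-17.9,-12.8,-8,0],[-17.9,-12.8,-8,0],[-17.9,-12.8,-8,0],[-17.9,-12.8,-8,0]]]'
python3 - <<'E'
from h import *
c=wrist('w6'); snap('side','s2');snap('scene','s2s')
goto([.4471,-.1232,.06],.165)
E
```

```text
time: 7.7
ee_pos: [0.448, -0.1217, 0.1583]
tool_rot: [0.645, 0.764, 0.001, 0.002]
ft_force: [-0.6, 0.4, -0.3]
width: 0.701
pos [ 0.4477 -0.1222  0.1583] ang 0.168 j7 0.33 rowfinal [-0.07, -0.12, 9.83] 0.003 nrows>= 2.0
```

View pics/w6.png

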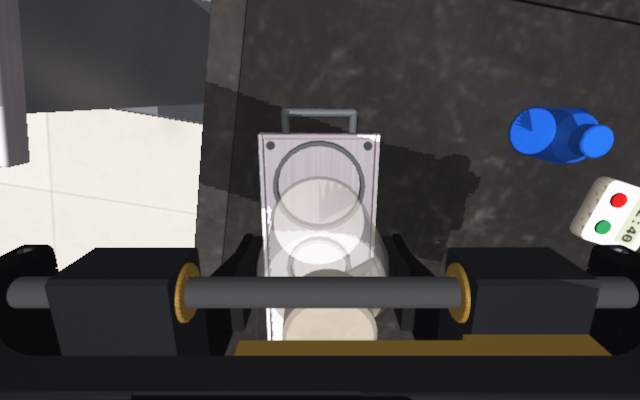

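View pics/s2.png

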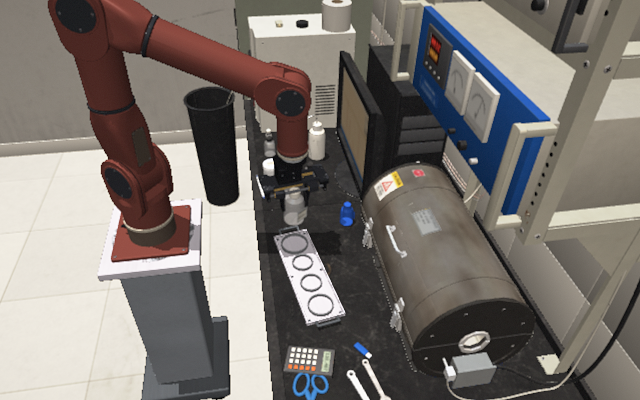

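Run:
```python
from rings import *
c=wrist('w6b')
e=rings(c,[(320,185)],[44])[0];print(np.round(e,1) if 0 else e, onz(c,320,185,.014), onz(c,*e[0],.014))
s=arm.get_state(); print(proj(c,[*s['ee_pos'][:2],s['ee_pos'][2]-.0489]))
```

```text
((319.6368103027344, 183.859130859375), (82.36299133300781, 88.84255981445312), 106.18147277832031) [ 0.44773412 -0.12234757  0.014     ] [ 0.44722556 -0.12133288  0.014     ]
(np.float64(319.64641394612784), np.float64(221.2274477579345))
```

```bash
python3 -m crank '[[[0,0,2.5,0],[0,0,5,0],[0,0,7.5,0],[0,0,9,0],[0,0,9.6,0],[0,0,10,0],[0,0,10.3,0],[0,0,10.5,0],[0,0,10.5,0],[0,0,10.5,0]]]'
python3 - <<'E'
from h import *
c=wrist('w7'); s=arm.get_state(); print(s['ee_pos'],s['ft_force'])
E
```

```text
time: 8.9
ee_pos: [0.4484, -0.1226, 0.0537]
tool_rot: [0.645, 0.764, 0.001, 0.002]
ft_force: [0.0, -0.5, -1.4]
width: 0.708
[ 0.44838677 -0.12262403  0.05367475] [ 0.21499101  0.21592378 -1.26225513]
```

View pics/w7.png

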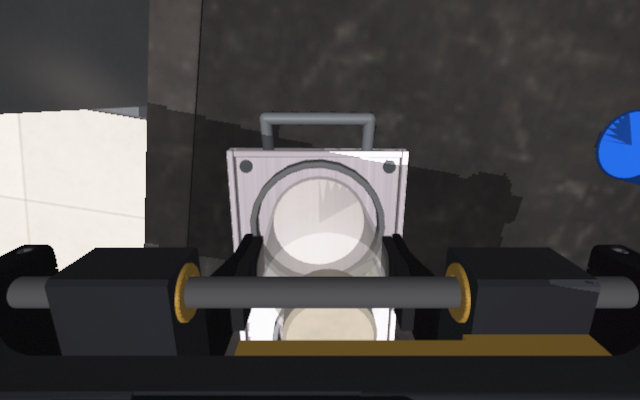

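```bash
python3 -m crank '[[[0,0,0.05,0],[0,0,0.1,0],[0,0,0.15,0],[0,0,0.15,0],[0,0,0.15,0]]]'
```

```text
time: 9.45
ee_pos: [0.4486, -0.1227, 0.0528]
tool_rot: [0.646, 0.764, 0.001, 0.003]
ft_force: [-3.1, 0.9, 7.1]
width: 0.7
```

```bash
python3 -m crank '[[[0,0,0,0],[0,0,0,0],[0,0,0,0],[0,0,0,0],[0,0,0,0],[0,0,0,0]]]' 8.7 && python3 -m crank '[[[0,0,-1,0],[0,0,-3,0],[0,0,-6,0],[0,0,-10,0],[0,0,-14,0],[0,0,-17,0],[0,0,-17,0],[0,0,-17,0]]]'
python3 - <<'E'
from h import *
c=wrist('w8'); goto([.443,.129,.16],.165)
s=snap('side','s3')
E
```

```text
time: 10.05
ee_pos: [0.4486, -0.1227, 0.0528]
tool_rot: [0.646, 0.764, 0.001, 0.003]
ft_force: [-0.4, 0.1, 0.4]
width: 0.994
time: 10.85
ee_pos: [0.448, -0.1224, 0.2237]
tool_rot: [0.646, 0.764, 0.001, 0.004]
ft_force: [-0.7, 0.6, -0.4]
width: 0.998
pos [ 0.4474 -0.1223  0.2226] ang 0.167 j7 0.36 rowfinal [24.87, 3.72, 6.21] 0.002 nrows>= 5.2
```

View pics/w8.png

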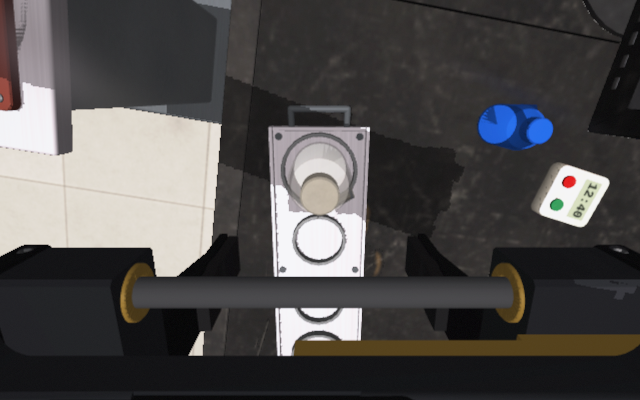

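```bash
python3 -m crank '[[[3,0.4,0,0],[7,1,0,0],[11,1.6,0,0],[15,2.2,0,0],[19,2.8,1,0],[22,3.3,3,0],[24,3.6,5,0],[24.9,3.7,6.2,0],[24.9,3.7,6.2,0],[24.9,3.7,6.2,0],[24.9,3.7,6.2,0]]]'
python3 - <<'E'
from h import *
c=wrist('w9'); print(proj(c,[.443,.129,.094])); goto([.443,.129,.029],.165)
E
```

```text
time: 12.05
ee_pos: [0.4427, 0.1285, 0.16]
tool_rot: [0.646, 0.763, 0.001, 0.002]
ft_force: [-0.9, -0.3, -0.8]
width: 1.003
(np.float64(320.43544606375565), np.float64(211.92320388816327))
pos [0.4428 0.1285 0.1601] ang 0.166 j7 -0.23 rowfinal [0.08, -0.03, 13.11] 0.001 nrows>= 2.6
```

View pics/w9.png

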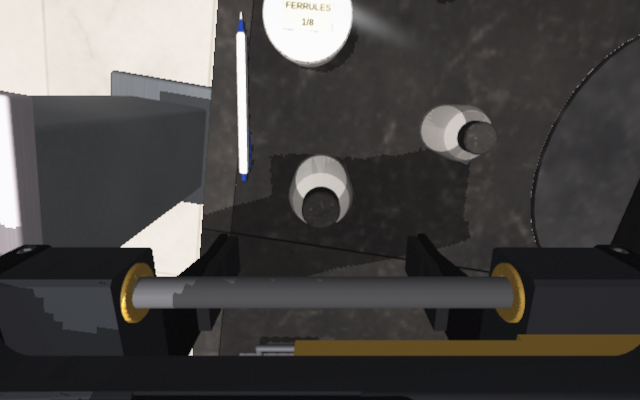

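Run:
```python
from h import *
c=wrist('w9b'); print(onz(c,320.5,207,.092),onz(c,477,137,.079),onz(c,320.5,179,0.006)); g=c['color'][140:240,270:370]
cv2.imwrite('pics/w9c.png',cv2.resize(g,None,fx=5,fy=5,interpolation=cv2.INTER_CUBIC))
```

```text
[0.44268199 0.13189007 0.092     ] [0.5435885  0.19674363 0.079     ] [0.44273329 0.13170028 0.006     ]
```

View pics/w9c.png

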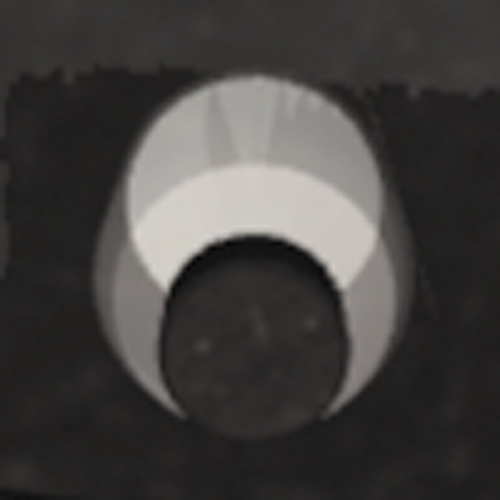

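```bash
python3 -m crank '[[[0.3,0,3,0],[0.3,0,6,0],[0.3,0,9,0],[0.3,0,11.5,0],[0.3,0,12.8,0],[0.3,0,13.1,0],[0.3,0,13.1,0],[0.3,0,13.1,0]]]' && python3 -m crank '[[[0,0,0,0],[0,0,0,0],[0,0,0,0],[0,0,0,0],[0,0,0,0],[0,0,0,0],[0,0,0,0],[0,0,0,0],[0,0,0,0],[0,0,0,0]]]' 4 25
python3 - <<'E'
from h import *
wrist('w10')
goto([.4877,-.3720,.18],.165)
E
```

```text
time: 12.95
ee_pos: [0.4439, 0.1315, 0.0303]
tool_rot: [0.646, 0.763, 0.002, 0.003]
ft_force: [0.5, -0.1, 0.6]
width: 1.002
time: 13.95
ee_pos: [0.4436, 0.1314, 0.0303]
tool_rot: [0.646, 0.763, 0.001, 0.003]
ft_force: [-4.8, -0.9, 4.7]
width: 0.588
pos [0.4436 0.1314 0.0303] ang 0.166 j7 -0.41 rowfinal [-50.42, -3.87, -14.85] 0.001 nrows>= 10.5
```

View pics/w10.png

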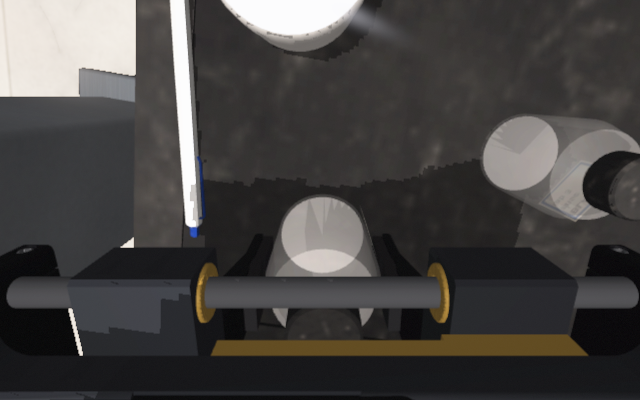

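```bash
python3 -m crank '[[[0,0,-2,0],[0,0,-5,0],[0,0,-9,0],[-1,0,-13,0],[-4,-0.3,-16,0],[-8,-0.6,-17,0],[-12,-0.9,-17,0],[-16,-1.2,-17,0],[-20,-1.5,-17,0],[-24,-1.8,-17,0],[-27,-2.1,-17,0],[-29,-2.2,-17,0]]]'
python3 - <<'E'
from h import *
goto([.4877,-.3720,.16],.165)
E
```

```text
time: 15.2
ee_pos: [0.4686, -0.1609, 0.2006]
tool_rot: [0.647, 0.762, 0.001, 0.003]
ft_force: [-0.3, -0.3, -1.5]
width: 0.587
pos [ 0.4686 -0.1609  0.2006] ang 0.163 j7 0.38 rowfinal [-21.13, -1.57, 4.12] -0.002 nrows>= 4.3
```

```bash
python3 -m crank '[[[-3,-0.2,0,0],[-7,-0.5,0,0],[-11,-0.8,0,0],[-15,-1.1,1,0],[-18,-1.4,2,0],[-20,-1.5,3.5,0],[-21.1,-1.6,4.1,0],[-21.1,-1.6,4.1,0],[-21.1,-1.6,4.1,0],[-21.1,-1.6,4.1,0]]]'
python3 - <<'E'
from h import *
c=wrist('w11'); goto([.4877,-.3720,.037],.165)
s=arm.get_state(); print(proj(c,[*s['ee_pos'][:2],s['ee_pos'][2]-.03]),proj(c,[.4877,-.372,.013]))
E
```

```text
time: 16.2
ee_pos: [0.4882, -0.3704, 0.1612]
tool_rot: [0.646, 0.763, 0.001, 0.004]
ft_force: [-0.0, -0.2, -1.2]
width: 0.586
pos [ 0.4881 -0.3706  0.1613] ang 0.165 j7 0.65 rowfinal [-0.08, -0.16, 12.42] -0.0 nrows>= 2.5
(np.float64(319.4816848034032), np.float64(232.1919788496743)) (np.float64(318.7684899781151), np.float64(185.01862879518708))
```

View pics/w11.png

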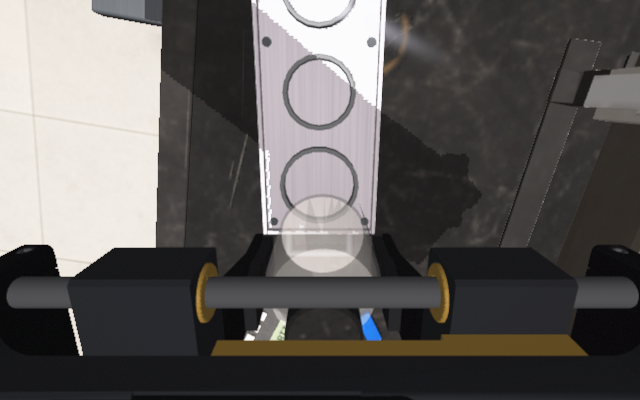

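```bash
python3 -m crank '[[[-0.1,-0.1,3,0],[-0.1,-0.1,6,0],[-0.1,-0.1,9,0],[-0.1,-0.1,11,0],[-0.1,-0.1,12,0],[-0.1,-0.1,12.4,0],[-0.1,-0.1,12.5,0],[-0.1,-0.1,12.5,0],[-0.1,-0.1,12.5,0]]]'; python3 -m crank '[[[0,0,0.05,0],[0,0,0.1,0],[0,0,0.15,0],[0,0,0.2,0],[0,0,0.2,0]]]'
python3 - <<'E'
from h import *
wrist('w12')
E
```

```text
time: 17.15
ee_pos: [0.4889, -0.3725, 0.0374]
tool_rot: [0.646, 0.763, 0.001, 0.005]
ft_force: [0.6, 0.1, -1.1]
width: 0.588
time: 17.65
ee_pos: [0.4888, -0.3725, 0.0353]
tool_rot: [0.646, 0.763, 0.001, 0.005]
ft_force: [-0.6, -0.2, -1.6]
width: 0.588
```

View pics/w12.png

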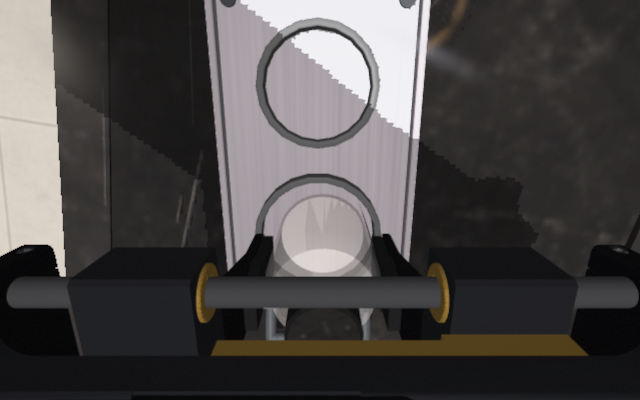

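```bash
python3 -m crank '[[[0,0,0.05,0],[0,0,0.1,0],[0,0,0.15,0],[0,0,0.15,0],[0,0,0.15,0]]]'
```

```text
time: 18.2
ee_pos: [0.4889, -0.3727, 0.0343]
tool_rot: [0.646, 0.763, 0.001, 0.005]
ft_force: [-2.7, 1.1, 6.0]
width: 0.586
```

Contact. Release, rise, and then go for the nearer small bottle.

```bash
python3 -m crank '[[[0,0,0,0],[0,0,0,0],[0,0,0,0],[0,0,0,0],[0,0,0,0],[0,0,0,0]]]' 8.7 && python3 -m crank '[[[0,0,-1,0],[0,0,-3,0],[0,0,-6,0],[0,0,-10,0],[0,0,-14,0],[0,0,-17,0],[0,0,-20,0],[0,0,-20,0],[0,0,-20,0]]]'
python3 - <<'E'
from h import *
c=wrist('w13'); goto([.545,.165,.234],.165)
E
```

```text
time: 18.8
ee_pos: [0.4889, -0.3726, 0.0342]
tool_rot: [0.646, 0.763, 0.001, 0.005]
ft_force: [0.4, 0.1, -0.0]
width: 0.98
time: 19.7
ee_pos: [0.4874, -0.3719, 0.2354]
tool_rot: [0.646, 0.763, 0.001, 0.006]
ft_force: [-0.5, 0.3, -0.6]
width: 0.999
pos [ 0.4869 -0.3716  0.2341] ang 0.165 j7 0.66 rowfinal [51.98, 14.54, -0.17] -0.0 nrows>= 10.8
```

View pics/w13.png

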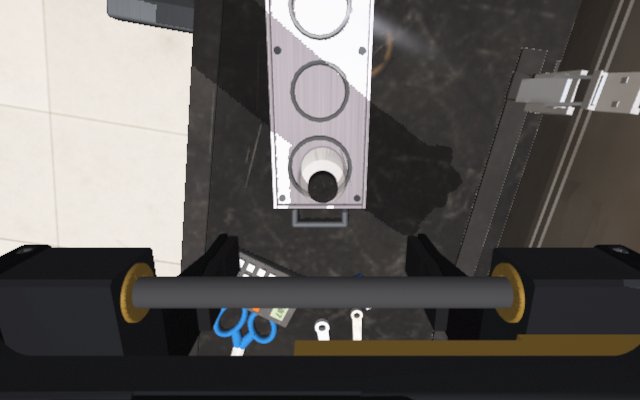

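```bash
python3 -m crank '[[[3,0,0,0],[7,0,0,0],[11.5,0.3,0,0],[16,1,0,0],[20.5,2.5,0,0],[25,4.5,0,0],[29.5,6.5,0,0],[34,8.5,0,0],[38,10.5,0,0],[42,12,0,0],[46,13.5,0,0],[49,14.3,0,0]]]' && python3 -m crank '[[[0.5,0,0,0],[0.5,0,0,0],[0.5,0,0,0]]]'
python3 - <<'E'
from h import *
c=wrist('w14'); goto([.545,.1965,.15],.165); print(proj(c,[.545,.1965,.079]))
E
```

```text
time: 20.95
ee_pos: [0.5469, 0.1381, 0.2312]
tool_rot: [0.646, 0.764, 0.001, 0.004]
ft_force: [-0.1, -0.9, 0.6]
width: 1.0
time: 21.25
ee_pos: [0.5459, 0.1414, 0.2305]
tool_rot: [0.646, 0.763, 0.0, 0.004]
ft_force: [0.4, -1.1, -0.1]
width: 0.997
pos [0.5461 0.141  0.2307] ang 0.165 j7 -0.3 rowfinal [5.54, 0.76, 8.04] -0.0 nrows>= 2.0
(np.float64(328.9835244673977), np.float64(123.42221507855339))
```

View pics/w14.png

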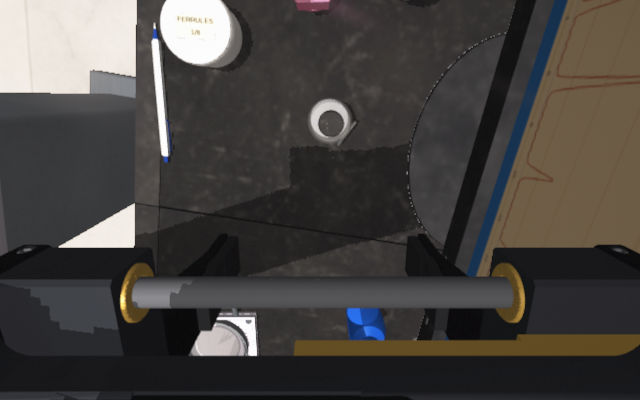

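```bash
python3 -m crank '[[[2,0.3,2,0],[4.5,0.7,4,0],[5.5,0.8,7,0],[5.5,0.8,10,0],[5.5,0.8,10,0],[5.5,0.8,10,0],[5.5,0.8,10,0]]]'
python3 - <<'E'
from h import *
c=wrist('w15'); goto([.546,.1965,.021],.165); print(proj(c,[.546,.1965,.08]))
E
```

```text
time: 22.0
ee_pos: [0.5468, 0.1955, 0.1323]
tool_rot: [0.647, 0.762, 0.001, 0.005]
ft_force: [-0.6, 0.3, -0.4]
width: 1.001
pos [0.5467 0.1957 0.1323] ang 0.163 j7 -0.47 rowfinal [0.16, -0.15, 11.13] -0.002 nrows>= 2.2
(np.float64(318.66417232100144), np.float64(217.32936832431818))
```

View pics/w15.png

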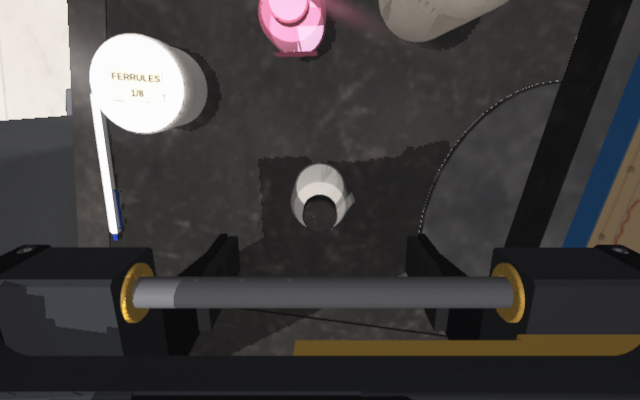

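```bash
python3 -m crank '[[[0.2,0,2.5,0],[0.3,0,5,0],[0.3,0,7.5,0],[0.3,0,9.5,0],[0.3,0,10.7,0],[0.3,0,11.1,0],[0.3,0,11.1,0],[0.3,0,11.1,0]]]' && python3 -m crank '[[[0,0,0,0],[0,0,0,0],[0,0,0,0],[0,0,0,0],[0,0,0,0],[0,0,0,0],[0,0,0,0],[0,0,0,0],[0,0,0,0],[0,0,0,0]]]' 3.3 25
python3 - <<'E'
from h import *
wrist('w16')
goto([.4606,-.2061,.2],.165)
E
```

```text
time: 22.85
ee_pos: [0.548, 0.1985, 0.0225]
tool_rot: [0.647, 0.762, 0.002, 0.005]
ft_force: [-0.5, 0.2, 1.0]
width: 1.004
time: 23.85
ee_pos: [0.548, 0.1985, 0.0224]
tool_rot: [0.647, 0.762, 0.002, 0.005]
ft_force: [-0.1, -1.0, -0.5]
width: 0.494
pos [0.548  0.1985 0.0225] ang 0.163 j7 -0.56 rowfinal [-38.6, -15.03, -17.69] -0.002 nrows>= 9.0
```

View pics/w16.png

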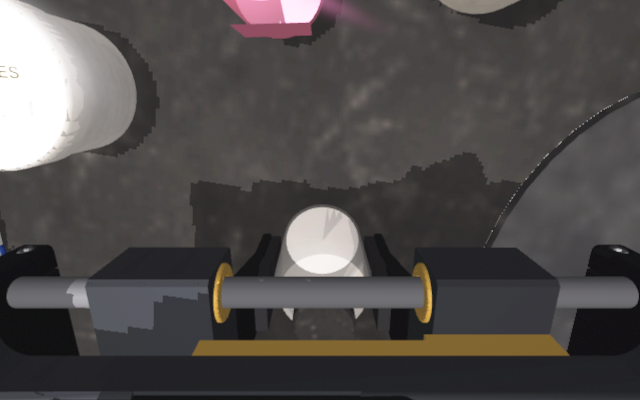

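```bash
python3 -m crank '[[[0,0,-2,0],[0,0,-5,0],[0,0,-9,0],[0,0,-13,0],[-2,-0.8,-16,0],[-5,-2,-18,0],[-9,-3.6,-18,0],[-13,-5.3,-18,0],[-17,-7,-18,0],[-21,-8.7,-18,0],[-25,-10.3,-18,0],[-28,-11.5,-18,0]]]'
python3 - <<'E'
from h import *
goto([.4742,-.2891,.15],.165)
E
```

```text
time: 25.1
ee_pos: [0.4772, -0.0988, 0.2029]
tool_rot: [0.648, 0.762, 0.002, 0.006]
ft_force: [0.3, -0.3, -0.6]
width: 0.491
pos [ 0.4772 -0.0988  0.2029] ang 0.161 j7 0.25 rowfinal [-18.7, -3.4, 5.38] -0.004 nrows>= 4.0
```

```bash
python3 -m crank '[[[-3,-0.5,0,0],[-7,-1.2,0,0],[-11,-2,0,0],[-14.5,-2.7,0,0],[-17,-3.1,1.5,0],[-18.7,-3.4,3.5,0],[-18.7,-3.4,5.4,0],[-18.7,-3.4,5.4,0],[-18.7,-3.4,5.4,0],[-18.7,-3.4,5.4,0]]]'
python3 - <<'E'
from h import *
c=wrist('w17'); goto([.4742,-.2891,.03],.165)
s=arm.get_state(); print(proj(c,[*s['ee_pos'][:2],s['ee_pos'][2]-.022]),proj(c,[.4742,-.2891,.013]))
E
```

```text
time: 26.1
ee_pos: [0.4751, -0.2888, 0.1511]
tool_rot: [0.648, 0.762, 0.002, 0.007]
ft_force: [-0.0, 0.4, -0.1]
width: 0.488
pos [ 0.4751 -0.2889  0.1512] ang 0.162 j7 0.54 rowfinal [0.09, -0.23, 12.12] -0.003 nrows>= 2.4
(np.float64(319.5041835346538), np.float64(237.29556899933232)) (np.float64(317.97630448263385), np.float64(185.87611858265808))
```

View pics/w17.png

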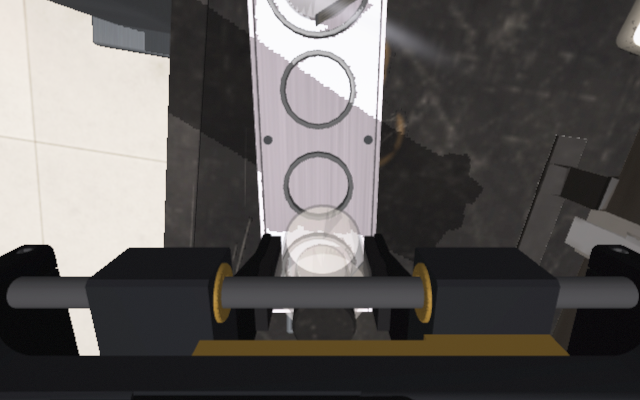

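```bash
python3 -m crank '[[[0.1,-0.2,3,0],[0.1,-0.2,6,0],[0.1,-0.2,9,0],[0.1,-0.2,11,0],[0.1,-0.2,11.8,0],[0.1,-0.2,12.1,0],[0.1,-0.2,12.2,0],[0.1,-0.2,12.2,0],[0.1,-0.2,12.2,0]]]'; python3 -m crank '[[[0,0,0.05,0],[0,0,0.1,0],[0,0,0.15,0],[0,0,0.15,0],[0,0,0.15,0]]]'
python3 - <<'E'
from h import *
wrist('w18')
E
```

```text
time: 27.05
ee_pos: [0.475, -0.2894, 0.0302]
tool_rot: [0.648, 0.762, 0.002, 0.007]
ft_force: [0.4, -0.7, -1.8]
width: 0.492
time: 27.55
ee_pos: [0.475, -0.2893, 0.0287]
tool_rot: [0.648, 0.762, 0.002, 0.007]
ft_force: [-0.5, -0.1, -0.8]
width: 0.489
```

View pics/w18.png

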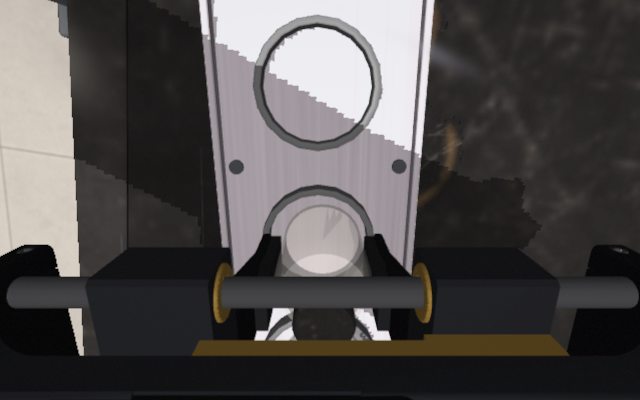

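```bash
python3 -m crank '[[[0,0,0.05,0],[0,0,0.1,0],[0,0,0.15,0],[0,0,0.2,0],[0,0,0.2,0]]]'
```

```text
time: 28.1
ee_pos: [0.475, -0.2893, 0.0266]
tool_rot: [0.648, 0.762, 0.002, 0.007]
ft_force: [0.2, 0.0, -0.4]
width: 0.492
```

```bash
python3 -m crank '[[[0,0,0.05,0],[0,0,0.1,0],[0,0,0.1,0],[0,0,0.1,0]]]'
```

```text
time: 28.5
ee_pos: [0.4751, -0.2895, 0.0264]
tool_rot: [0.648, 0.762, 0.002, 0.008]
ft_force: [-3.4, 1.4, 8.1]
width: 0.49
```

```bash
python3 -m crank '[[[0,0,0,0],[0,0,0,0],[0,0,0,0],[0,0,0,0],[0,0,0,0],[0,0,0,0]]]' 8.7 && python3 -m crank '[[[0,0,-1,0],[0,0,-3,0],[0,0,-6,0],[0,0,-10,0],[0,0,-14,0],[0,0,-17,0],[0,0,-20,0],[0,0,-20,0],[0,0,-20,0]]]'
python3 - <<'E'
from h import *
c=wrist('w19'); goto([.45,.345,.25],.165)
E
```

```text
time: 29.1
ee_pos: [0.4751, -0.2895, 0.0263]
tool_rot: [0.648, 0.762, 0.002, 0.007]
ft_force: [-0.4, 0.1, 0.5]
width: 0.939
time: 30.0
ee_pos: [0.4727, -0.2881, 0.2273]
tool_rot: [0.648, 0.762, 0.002, 0.008]
ft_force: [-0.2, 0.2, -0.6]
width: 1.0
pos [ 0.4722 -0.2879  0.2262] ang 0.162 j7 0.57 rowfinal [62.8, 8.04, -2.88] -0.003 nrows>= 12.7
```

View pics/w19.png

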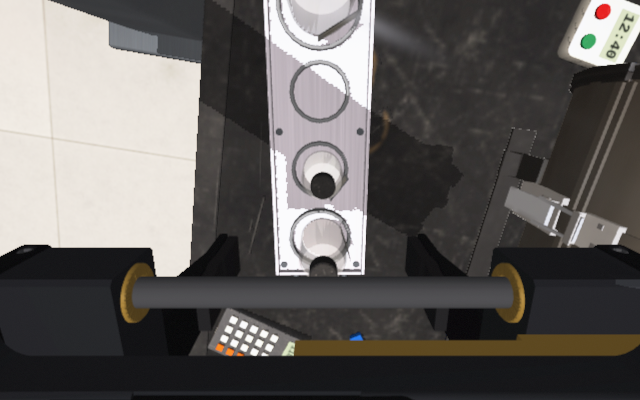

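```bash
python3 -m crank '[[[3,0.4,-1,0],[7,0.9,-2,0],[11.5,1.5,-3,0],[16,2,-3,0],[20.5,2.6,-3,0],[25,3.2,-3,0],[29.5,3.8,-3,0],[34,4.4,-3,0],[38.5,5,-3,0],[43,5.5,-3,0],[47,6,-3,0],[50,6.4,-3,0]]]' && python3 -m crank '[[[3,0.4,0,0],[7,0.9,0,0],[10.5,1.4,0,0],[12,1.5,0,0],[12,1.5,0,0],[12,1.5,0,0]]]'
python3 - <<'E'
from h import *
c=wrist('w20'); goto([.415,.395,.15],.165); print(proj(c,[.415,.395,.08]))
E
```

```text
time: 31.25
ee_pos: [0.4531, 0.2186, 0.2515]
tool_rot: [0.647, 0.763, 0.001, 0.007]
ft_force: [0.3, 1.0, 0.5]
width: 1.002
time: 31.85
ee_pos: [0.4479, 0.3389, 0.2495]
tool_rot: [0.647, 0.763, 0.0, 0.006]
ft_force: [-0.1, -0.6, -0.4]
width: 0.999
pos [0.4483 0.3383 0.2498] ang 0.163 j7 -0.76 rowfinal [6.24, -2.46, 9.89] -0.002 nrows>= 2.4
(np.float64(294.35605835207605), np.float64(114.45272685546647))
```

View pics/w20.png

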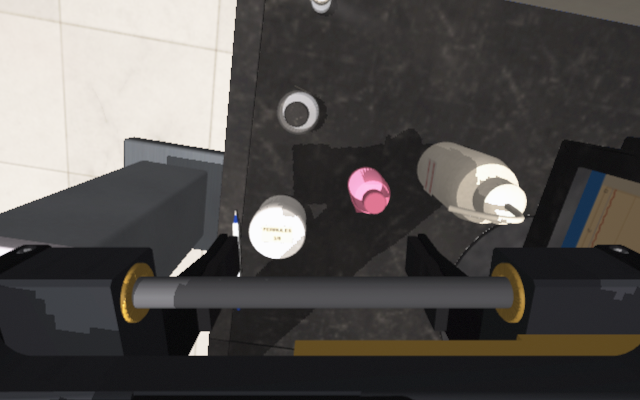

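```bash
python3 -m crank '[[[2,-0.8,0,0],[5,-1.9,2,0],[6.2,-2.3,5,0],[6.2,-2.3,8.5,0],[6.2,-2.3,11,0],[6.2,-2.3,11.5,0],[6.2,-2.3,11.5,0],[6.2,-2.3,11.5,0]]]'
python3 - <<'E'
from h import *
c=wrist('w21'); goto([.4165,.3955,.021],.165); print(proj(c,[.4165,.3955,.08]))
E
```

```text
time: 32.7
ee_pos: [0.4177, 0.3948, 0.1354]
tool_rot: [0.647, 0.762, 0.001, 0.007]
ft_force: [-0.2, 0.8, -0.0]
width: 0.998
pos [0.4177 0.3951 0.1356] ang 0.163 j7 -0.97 rowfinal [0.16, -0.24, 11.46] -0.002 nrows>= 2.3
(np.float64(317.7038989510276), np.float64(215.8327743410264))
```

View pics/w21.png

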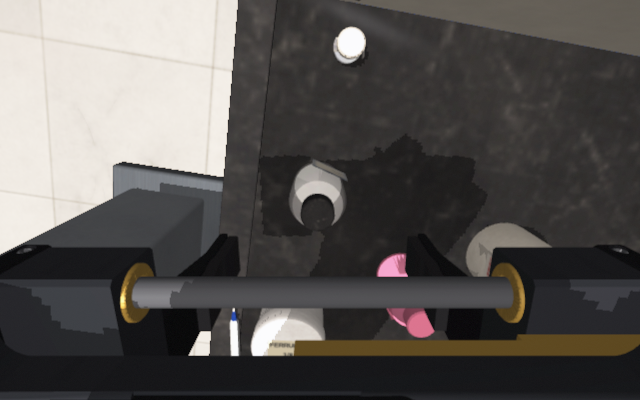

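```bash
python3 -m crank '[[[0.3,-0.2,2.5,0],[0.4,-0.2,5,0],[0.4,-0.2,7.5,0],[0.4,-0.2,9.5,0],[0.4,-0.2,11,0],[0.4,-0.2,11.4,0],[0.4,-0.2,11.4,0],[0.4,-0.2,11.4,0]]]' && python3 -m crank '[[[0,0,0,0],[0,0,0,0],[0,0,0,0],[0,0,0,0],[0,0,0,0],[0,0,0,0],[0,0,0,0],[0,0,0,0],[0,0,0,0],[0,0,0,0]]]' 3.3 25
python3 - <<'E'
from h import *
wrist('w22')
goto([.4606,-.2061,.22],.165)
E
```

```text
time: 33.55
ee_pos: [0.417, 0.3985, 0.0227]
tool_rot: [0.647, 0.762, 0.002, 0.007]
ft_force: [-0.3, 0.1, -0.0]
width: 0.996
time: 34.55
ee_pos: [0.4169, 0.3985, 0.0227]
tool_rot: [0.647, 0.762, 0.002, 0.007]
ft_force: [-2.1, 0.3, 1.0]
width: 0.495
pos [0.4169 0.3985 0.0227] ang 0.163 j7 -1.07 rowfinal [-60.53, -5.22, -19.3] -0.002 nrows>= 12.7
```

View pics/w22.png

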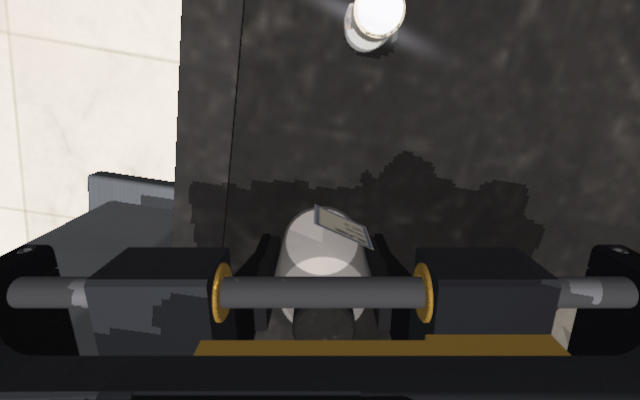

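```bash
python3 -m crank '[[[0,0,-2,0],[0,0,-5,0],[0,0,-9,0],[0,0,-13,0],[0,0,-17,0],[-1,0,-20,0],[-4,-0.3,-20,0],[-8,-0.7,-20,0],[-12.5,-1.1,-20,0],[-17,-1.5,-20,0],[-21.5,-1.9,-20,0],[-25,-2.2,-20,0]]]'
python3 - <<'E'
from h import *
goto([.4606,-.2061,.22],.165)
E
```

```text
time: 35.8
ee_pos: [0.4329, 0.1464, 0.2245]
tool_rot: [0.648, 0.761, 0.002, 0.008]
ft_force: [0.3, -1.0, -1.0]
width: 0.499
pos [0.4329 0.1464 0.2245] ang 0.16 j7 -0.22 rowfinal [-35.24, -2.9, 0.75] -0.005 nrows>= 7.1
```

```bash
python3 -m crank '[[[-3,-0.2,0,0],[-7,-0.5,0,0],[-11.5,-0.9,0,0],[-16,-1.3,0,0],[-20.5,-1.7,0,0],[-25,-2.1,0,0],[-29,-2.4,0,0],[-32.5,-2.7,0,0],[-35,-2.9,0.5,0],[-35.2,-2.9,0.7,0],[-35.2,-2.9,0.7,0],[-35.2,-2.9,0.7,0]]]'
python3 - <<'E'
from h import *
goto([.4606,-.2061,.15],.165)
E
python3 -m crank '[[[0,0,2,0],[0,0,4.5,0],[0,0,6.5,0],[0,0,7,0],[0,0,7,0],[0,0,7,0]]]'
python3 - <<'E'
from h import *
c=wrist('w23'); goto([.4606,-.2061,.03],.165)
s=arm.get_state(); print(proj(c,[*s['ee_pos'][:2],s['ee_pos'][2]-.022]),proj(c,[.4606,-.2061,.013]))
E
```

```text
time: 37.0
ee_pos: [0.4607, -0.2045, 0.2205]
tool_rot: [0.648, 0.762, 0.002, 0.008]
ft_force: [1.1, 0.1, -0.7]
width: 0.505
pos [ 0.4607 -0.2045  0.2205] ang 0.162 j7 0.47 rowfinal [-0.09, -0.13, 7.05] -0.003 nrows>= 1.4
time: 37.6
ee_pos: [0.4625, -0.2047, 0.1517]
tool_rot: [0.647, 0.762, 0.002, 0.009]
ft_force: [0.1, -0.2, -0.4]
width: 0.494
pos [ 0.4626 -0.2049  0.1519] ang 0.162 j7 0.43 rowfinal [0.05, -0.4, 12.18] -0.003 nrows>= 2.4
(np.float64(319.4774002364404), np.float64(237.45409784221516)) (np.float64(316.1298775104965), np.float64(186.3082842116798))
```

View pics/w23.png

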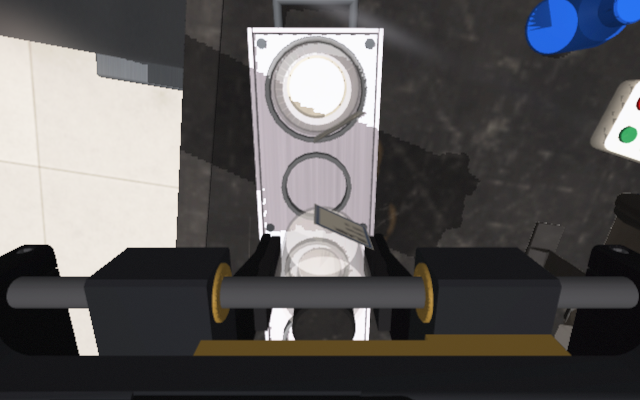

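```bash
python3 -m crank '[[[0,-0.2,3,0],[0.05,-0.35,6,0],[0.05,-0.35,9,0],[0.05,-0.35,11,0],[0.05,-0.35,11.8,0],[0.05,-0.35,12.1,0],[0.05,-0.35,12.2,0],[0.05,-0.35,12.2,0],[0.05,-0.35,12.2,0]]]'; python3 -m crank '[[[0,0,0.05,0],[0,0,0.1,0],[0,0,0.15,0],[0,0,0.2,0],[0,0,0.2,0]]]'
python3 - <<'E'
from h import *
wrist('w24')
E
```

```text
time: 38.55
ee_pos: [0.4617, -0.2063, 0.0308]
tool_rot: [0.647, 0.762, 0.002, 0.01]
ft_force: [-0.5, -0.3, -1.8]
width: 0.498
time: 39.05
ee_pos: [0.4616, -0.2063, 0.0287]
tool_rot: [0.647, 0.762, 0.002, 0.01]
ft_force: [-0.6, 0.9, -1.4]
width: 0.498
```

View pics/w24.png

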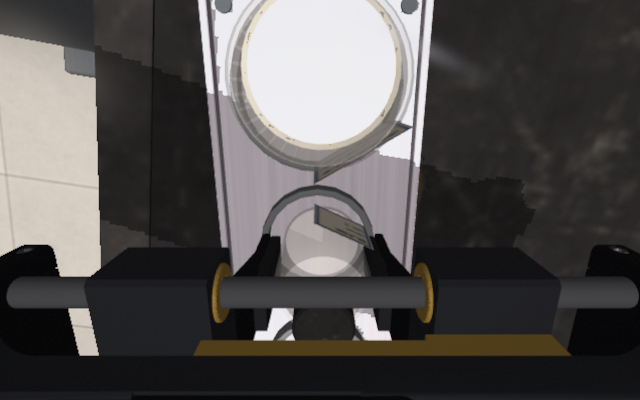

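```bash
python3 -m crank '[[[0,0,0.05,0],[0,0,0.1,0],[0,0,0.15,0],[0,0,0.2,0],[0,0,0.2,0]]]'; python3 -m crank '[[[0,0,0.05,0],[0,0,0.1,0],[0,0,0.1,0]]]'
```

```text
time: 39.6
ee_pos: [0.4617, -0.2063, 0.0267]
tool_rot: [0.647, 0.762, 0.002, 0.01]
ft_force: [-0.6, 0.6, -0.3]
width: 0.5
time: 39.9
ee_pos: [0.4618, -0.2064, 0.0265]
tool_rot: [0.647, 0.762, 0.002, 0.01]
ft_force: [-4.6, 1.7, 10.9]
width: 0.498
```

```bash
python3 -m crank '[[[0,0,0,0],[0,0,0,0],[0,0,0,0],[0,0,0,0],[0,0,0,0],[0,0,0,0],[0,0,0,0]]]' 8.7 && python3 -m crank '[[[0,0,-1,0],[0,0,-3,0],[0,0,-6,0],[0,0,-10,0],[0,0,-14,0],[0,0,-18,0],[-3,0,-22,0],[-6,0,-25,0],[-6,0,-27,0],[-6,0,-27,0],[-6,0,-27,0]]]'
python3 - <<'E'
from rings import *
c=wrist('w25'); d=snap('side','s9'); e=snap('scene','s9s')
print(arm.get_state()['time'])
a=d['color'][110:340,240:370];b=e['color'][140:300,190:480]
cv2.imwrite('pics/s9c.png',cv2.resize(a,None,fx=2.6,fy=2.6));cv2.imwrite('pics/s9sc.png',cv2.resize(b,None,fx=2.7,fy=2.7))
E
```

```text
time: 40.6
ee_pos: [0.4618, -0.2064, 0.0265]
tool_rot: [0.647, 0.762, 0.002, 0.01]
ft_force: [-0.1, -0.5, 0.8]
width: 0.975
time: 41.7
ee_pos: [0.4669, -0.2626, 0.2974]
tool_rot: [0.647, 0.762, 0.002, 0.01]
ft_force: [0.2, -0.7, -0.3]
width: 1.001
41.85
```

View pics/w25.png

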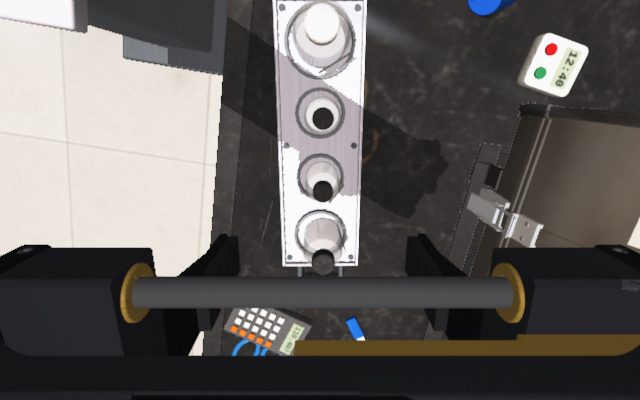

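View pics/s9c.png

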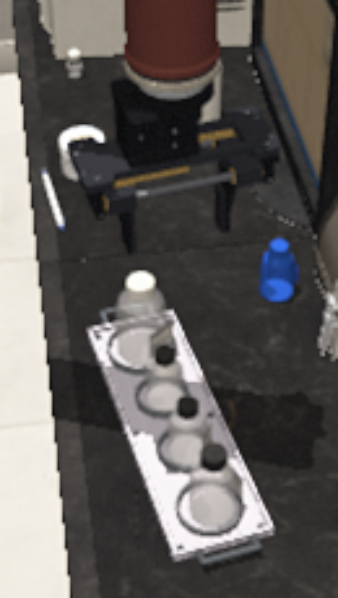

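View pics/s9sc.png

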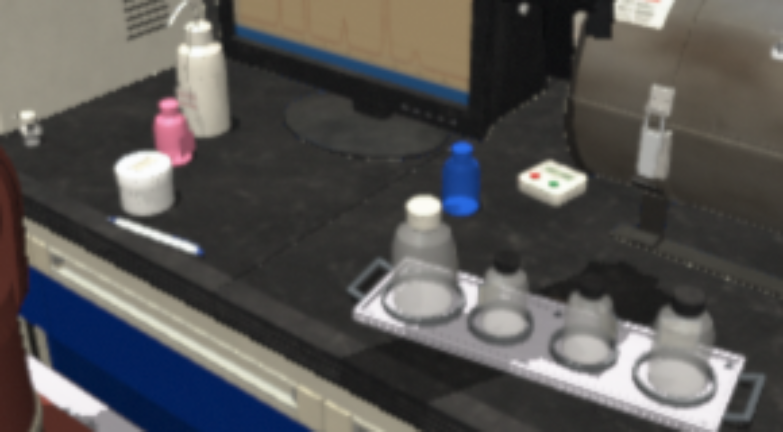

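Run:
```python
from h import *
c=wrist('w26')
for n,cap,h,r in [('L',(322,24),.117,(321,40)),('s1',(322.5,118.5),.084,(319.5,113)),('s2',(322.5,191),.084,(320.5,178)),('M',(322.5,262),.098,(320,235))]:
    a=onz(c,*cap,h)[:2];b=onz(c,*r,.013)[:2];print(n,a.round(4),b.round(4),(np.linalg.norm(a-b)*1000).round(1),'mm')
arm.sign_off()
```

```text
L [ 0.4476 -0.1246] [ 0.4477 -0.1234] 1.1 mm
s1 [ 0.4624 -0.2085] [ 0.4594 -0.2071] 3.3 mm
s2 [ 0.4754 -0.2878] [ 0.4742 -0.2901] 2.6 mm
M [ 0.4885 -0.3688] [ 0.4867 -0.3716] 3.3 mm
the job is handed in; nothing more can be done
```

All four bottles are standing upright in collars of their own size, and I handed the job in at about 42 s of the 125 s allowed. The largest is in the widest ring, the middle-sized one in the middle ring, and the two smallest in the two narrowest. I lowered each one until the wrist sensor showed contact (6–11 N) before letting go.

**Placement:** in the last wrist picture each cap sits 1–3 mm from its collar centre, against the 12 mm allowed. The last side and scene pictures show all four upright, with the gripper clear above them.

**Wash bottle and tin:** both are upright and look to be where they started. I judged this by eye from the pictures and did not measure it.

**Checks that disagreed:**
- **Collar positions:** my first estimates from the fixed cameras were 5–8 mm off the wrist camera's, probably because I read the ring height wrong. I used the wrist figures, and they matched again at each placing.
- **Grip widths:** these read about 1–2 mm under the bottle diameters, but nothing slipped.

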